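# Load a casting mould between the kiln's heating rods

## Robot

A 6-joint arm with a two-finger parallel gripper is mounted at the origin on the work surface. World frame = base frame: x ahead of the robot, y to its left, z up, the work surface at z = 0. Lengths are in mm, angles in rad, forces in N, time in s.
With the tool pointing down it reaches from about 350 to 975 mm from the base axis. Payload 7.1 kg.
Tool frame: the origin (TCP) lies at the very end of the fingers, on their centre line; the grasp point (between the pads) lies 19 mm behind it; y points along the fingers, x is the direction in which the jaws open and shut, and the axes are right-handed (so a half turn about y gives the same grasp; the last joint's range is limited). The gripper opens to 88 mm and grips with 3 to 60 N. Pads are 20 mm wide; open, the fingers measure 115 mm over their backs; the gripper's body (75 mm by 178 mm) begins 61 mm behind the grasp point.
Start: joints at [-1.263, 0.423, 1.63, -0, 1.089, -0.019], TCP at [200.651, -591.899, 222.675] pointing down, gripper open.
Joint ranges: [-3, 3], [-0.9, 2.11], [0.09, 2.58], [-1.31, 4.45], [0.11, 2.69], [-2.54, 2.54]. Speed limits (rad/s): [2.39, 2.39, 3.01, 3.14, 3.14, 3.14].

## Interface

Orientations are given as a rotation vector (axis times angle).
In Python, from workcell import ctrl gives the robot as it stands. The module is installed in compiled form; this text tells all that it offers.
- The arm moves only by the tool jog_arm, never from a script. Its argument "steps" is a list of rows, each an object with "turn": the turn, a rotation vector about the world's x, y, z scaled (see below), a list of three; "dp": the shift along the world's x, y, z scaled (see below), a list of three; "claw": the opening, from 0 (shut) to 1 (fully open). In form: [{"turn": [wx, wy, wz], "dp": [x, y, z], "claw": claw}, ...]. A call has 1 to 12 rows; each row is the pose to reach, as a shift and turn from the pose measured when the call began, turning the shorter way round; what a row does not reach only later rows make up. The controller multiplies each number of a shift by 80 mm and each number of a turn by pi rad. A row lasts 1/12 s, in which the tool goes at most 41.7 mm and 7.16 degrees, less where a joint would pass 70% of its speed; a pose out of reach is approached as far as the arm can. A call with a number of a shift or a turn outside -1 to 1 is refused whole. A call with a gripper value outside its range is refused whole. The fingers move at their own pace and stop on an object; the grip force is fixed at half the most. Time passes only in rows, so rows that repeat a pose let the fingers close. It gives the time, the measured TCP pose, the force and the opening at its end, in the units of the state.
- ctrl.get_obs(): the state, without advancing time (a new reading comes with each control period).
- ctrl.get_image(name): name is "scene" or "top" or "wrist"; returns a dict with "img" (480x640x3 uint8, red, green, blue), "range_z" (480x640 float32, mm along the optical axis (not along the pixel's ray), 0 where there is no reading), "fovy" (degrees; the focal length in pixels is half the picture's height over the tangent of half this angle, whatever the lens; pixels are square), "cx", "cy" (the principal point, pixels), "camera_from_world" (4x4, takes a point from world to camera coordinates); the wrist camera has in their place "hand_eye" (4x4, takes a point from camera to tool coordinates, whose origin is the TCP and whose axes are the tool frame's). Camera axes: x right, y down, z forward; pixel columns grow to the right and rows downward; lengths in mm; the calibration is good to about 2 mm. A picture is of the moment at which its call begins: read the wrist's pose just before it.
- ctrl.close_job(): hands the job in, once; it reports no verdict.
The state is a dict: "t": time; "qpos": joint angles; "qvel": joint speeds; "joint_torque": joint torques, N m; "ee_pos": TCP position; "orientation": TCP orientation; "ft_force": force on the tool from outside, world axes, zero at the start; "moment": the same for the moment, N m; "width": finger opening in mm.
Only numpy, scipy, OpenCV 4.12 (cv2) and the standard library are available. Lean on these libraries where they do the work, as an engineer would, in place of code of your own. Each camera call takes 0.05 s, during which the arm holds its last target.

## Task

Load the kiln: with the fingers, push the filled plaster mould along the kiln's brick hearth, in between the two dark heating rods and right back until it sits squarely against the upright brick at the far end, and ease it gently against that brick. Never lift or tip the mould. The rods are brittle, so neither the mould nor the robot may touch them or their white holders, and leave everything else where it stands.

Things in the scene. Friction and masses are not known exactly. Their poses are not given: they have to be found in the camera images.
- hearth: Fixed kiln hearth (hood off, open above): cream firebricks in a blue steel tray, 488 long (x) by 318 wide (y), flat deck 75 above the bench. Origin: on the bench under the lane's centreline; +x points down the lane into the kiln (roughly to the robot's left; place and direction vary), +y left of that. Deck from x = -260 to +220; before the lane (x below -33) it is free.
- rod_left: Fixed brittle heating rod left of the lane (hearth +y): dark grey bar 14 in diameter along hearth x from -33 to +183, axis 30 above the deck at y = +67. Two white holders, 18 long, 44 high, centred at x = -8 and +165, span y = +60 to +82. Inner face of rod and holders: y = +60. Silvery leads at its far end, outwards. Origin: hearth (0, +67), on the deck; axes as the hearth.
- rod_right: The same rod mirrored right of the lane: axis at hearth y = -67, inner face of rod and holders at y = -60, so the free lane is 120 wide. Origin: hearth (0, -67), on the deck; axes as the hearth.
- back_brick: Fixed upright firebrick across the far end of the lane, 32 thick (x), 230 wide (y), 64 high. Its face towards the lane is at hearth x = +188. Origin: centre of its underside, at hearth (+204, 0), on the deck; axes as the hearth.
- mould: Loose off-white plaster block, flat upright sides, 110 long (x), 100 wide (y), 60 high, open top full of amber and clear glass lumps; 0.54 to 0.85 kg, slides with friction. Starts on the free deck, off the centreline to either side, turned up to 20 degrees from the lane. Origin: centre of its underside; +x enters the kiln first. Home: hearth x = +133, y about 0.
- post_tall: Bystander: loose cream kiln post (a spool 38 in diameter, 62 high) standing on the deck outside the left rod. Origin: centre of its underside.
- post_short: Bystander: loose cream kiln post (38 in diameter, 40 high) standing on the deck outside the right rod. Origin: centre of its underside.
- paddle: Bystander: loose cherry-wood paddle lying on the bench, scorched at the tip, 395 long, blade 85 wide, 14 thick. Origin: underside, where handle meets blade; +x to the blade's tip.
- jacks: Bystander: loose steel jacks (large tweezers, 300 long, 80 wide, 12 high) lying on the bench. Origin: underside, near the middle; +x to the tips.
- wood_block: Bystander: loose wooden ladle-like block, cup 94 in diameter and 50 high, handle 170 long along its +x. Origin: centre of the cup's underside.
- paperweight: Bystander: loose domed green glass paperweight, 76 in diameter, 55 high. Origin: centre of its underside.
- glasses: Bystander: loose clear safety glasses with black arms, 145 wide, 46 high, standing on the bench. Origin: under the bridge; the arms reach to -x.
Things that resemble listed ones, but are neither listed nor needed, are in the scene too. What is shaped like the mould but blue or yellow is not meant.

How it is judged:
By the outcome, as a careful person would: the job done as asked, in the order asked, and still so for the second after the job is handed in, with the robot touching nothing.
It also fails if it takes over 70 s, if anything falls off the work surface, if the arm or the gripper's body presses on something with over 40 N, if the wrist force passes 120 N, or if a joint passes its speed limit or range.

## Working session

There is one attempt and no reset: what is moved stays moved. The work goes in short steps, Python scripts to look and compute and a tool call to move; the robot and the scene stay as the last step left them, time stands still between calls to the robot, and variables do not carry over. Pictures are saved under pics/ and viewed, and the job is handed in when it is done.

Besides the shell and the picture viewer there is one more tool, called after "Request:" as a command line: name --argument value ..., lists and objects as JSON in quotes. jog_arm: Moves the arm, as the interface text tells. Its arguments: {"type":"object","properties":{"steps":{"type":"array","items":{"type":"object","properties":{"turn":{"type":"array","items":{"type":"number"}},"dp":{"type":"array","items":{"type":"number"}},"claw":{"type":"number"}}}}},"required":["steps"]}

```bash
mkdir -p pics
python3 - <<'E'
from workcell import ctrl
import cv2,numpy as np
o=ctrl.get_obs();print(o)
for n in ["scene","top"]:
    d=ctrl.get_image(n); cv2.imwrite(f"pics/{n}0.png",d["img"][:,:,::-1]); np.savez(f"{n}0.npz",**d)
    print(n,d["fovy"],d["cx"],d["cy"],np.round(d["camera_from_world"],4).tolist())
E
```

```text
{'t': 0.0, 'qpos': array([-1.26300891e+00,  4.23866245e-01,  1.63067023e+00, -1.31191009e-05,
        1.08858688e+00, -1.90134061e-02]), 'qvel': array([-0.00029287,  0.00042418, -0.00169372,  0.00140829, -0.00084178,
        0.0005204 ]), 'joint_torque': array([-1.63138749e-03, -5.44625795e+01, -2.73666519e+01,  6.42424542e-02,
        2.28151213e-02, -1.37766674e-04]), 'ee_pos': array([ 200.48183844, -591.39653341,  221.89359657]), 'orientation': array([-1.3453357 ,  0.96606401, -0.9640205 ]), 'ft_force': array([-0.88119852, -0.27366477,  0.07656867]), 'moment': array([-0.00497781, -0.02487749,  0.02777212]), 'width': 87.84653239339319}
scene 53.54894902231364 309.50045719431324 240.531372429755 [[-0.3138, 0.9493, -0.0167, 189.2097], [0.7503, 0.2371, -0.6171, -265.1222], [-0.5819, -0.2062, -0.7867, 1454.6435], [0.0, 0.0, 0.0, 1.0]]
top 53.354840215180765 322.32089429521193 241.02454226177986 [[-0.002, -0.9999, -0.0136, -40.0284], [-0.985, 0.0044, -0.1727, 429.4809], [0.1727, 0.013, -0.9849, 1524.659], [0.0, 0.0, 0.0, 1.0]]
```

View pics/scene0.png

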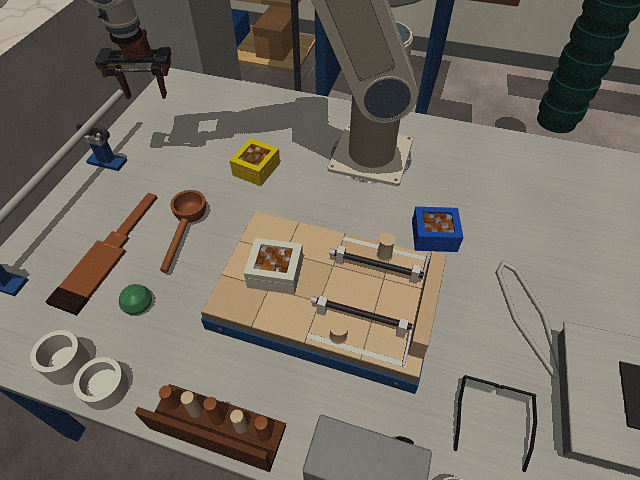

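View pics/top0.png

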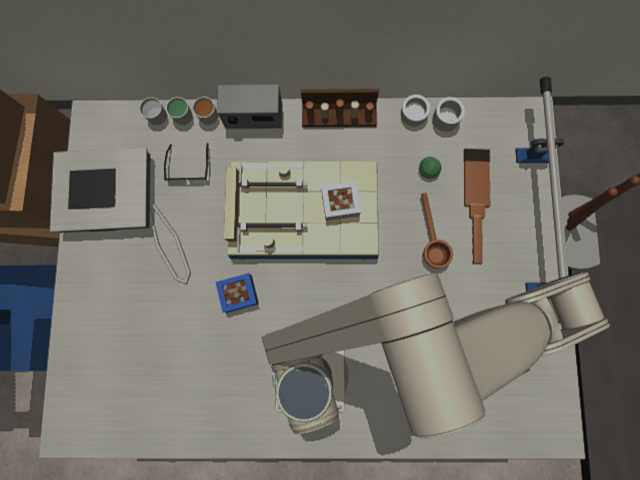

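The scene view shows the mould candidates: off-white block on the deck at (273,262) in scene / (341,200) in top; the blue one at (438,228)/(237,292) and the yellow one at (255,160) are decoys. The off-white one on the deck fits. Next, a measurement and an enlarged crop.

```bash
cat > h.py <<'E'
import numpy as np,cv2
def cloud(d):
    K=240/np.tan(np.radians(float(d["fovy"]))/2)
    z=d["range_z"].astype(float); v,u=np.mgrid[0:480,0:640]
    P=np.stack([(u-d["cx"])/K*z,(v-d["cy"])/K*z,z],-1)
    T=np.linalg.inv(d["camera_from_world"]); W=P@T[:3,:3].T+T[:3,3]; W[z<=0]=np.nan
    return W
def proj(d,p):
    K=240/np.tan(np.radians(float(d["fovy"]))/2)
    c=d["camera_from_world"][:3,:3]@np.array(p,float)+d["camera_from_world"][:3,3]
    return K*c[:2]/c[2]+[d["cx"],d["cy"]]
E
python3 - <<'E'
from h import *
for n in ["top","scene"]:
    d=dict(np.load(n+"0.npz")); W=cloud(d); img=d["img"].astype(int)
    r=(slice(150,275),slice(215,390)) if n=="top" else (slice(200,400),slice(190,470))
    w=W[r].reshape(-1,3); c=img[r].reshape(-1,3); z=w[:,2]
    h,e=np.histogram(z[np.isfinite(z)],bins=np.arange(-10,180,5)); print(n,[(int(a),int(b)) for a,b in zip(e,h) if b>15])
    hsv=cv2.cvtColor(d["img"],cv2.COLOR_RGB2HSV)[r].reshape(-1,3)
    # mould top: low sat bright z~135
    m=(hsv[:,1]<60)&(hsv[:,2]>120)&(z>122)&(z<150)
    print("mould rim",m.sum(),np.nanmedian(w[m],0))
    if m.sum()>10:
        k=w[m]; med=np.median(k,0); k=k[np.linalg.norm(k[:,:2]-med[:2],axis=1)<90]; print(cv2.minAreaRect(k[:,:2].astype(np.float32)),np.median(k[:,2]))
    m=(hsv[:,2]<90)&(z>85)&(z<120)
    print("rods",m.sum())
    k=w[m]
    for lo in (0,1):
        mid=np.median(k[:,0]); 
        q=k[(k[:,0]>mid)==bool(lo)]
        rt=cv2.minAreaRect(q[:,:2].astype(np.float32)); print(rt,np.median(q,0),len(q))
    m=(z>70)&(z<81)&(hsv[:,1]>30)
    print("deck",cv2.minAreaRect(w[m][:,:2].astype(np.float32)),np.median(z[m]))
    m=(z>130)&(z<146)&(hsv[:,1]>=40); print("brick top",m.sum(),cv2.minAreaRect(w[m][:,:2].astype(np.float32)))
    sc=cv2.resize(d["img"][r],None,fx=(4 if n=="top" else 2.8),fy=(4 if n=="top" else 2.8),interpolation=2)
    cv2.imwrite(f"pics/{n}crop.png",sc[:,:,::-1])
E
```

```text
top [(-10, 603), (-5, 3058), (0, 2843), (5, 525), (10, 21), (20, 60), (25, 56), (30, 25), (35, 23), (40, 158), (45, 136), (50, 21), (60, 77), (65, 814), (70, 4848), (75, 4548), (80, 676), (85, 70), (90, 65), (95, 82), (100, 98), (105, 225), (110, 330), (115, 236), (120, 143), (125, 243), (130, 642), (135, 759), (140, 327), (145, 22)]
mould rim 1546 [531.92866456 126.88985085 136.57447303]
((0.0, 0.0), (0.0, 0.0), 0.0) nan
rods 687
((447.9912414550781, 70.9826889038086), (369.08172607421875, 93.85517120361328), 89.95865631103516) [465.64173197 127.46020037 109.55851155] 344
((571.399658203125, 37.17320251464844), (385.5896911621094, 151.62615966796875), 89.77666473388672) [598.16237199 143.17410999 109.19044031] 343
deck ((503.05450439453125, 20.700958251953125), (477.7205505371094, 370.8899841308594), 89.74383544921875) 74.97107722298756
brick top 966 ((502.41571044921875, 79.29891967773438), (407.4938659667969, 230.03651428222656), 78.60054016113281)
scene [(-10, 211), (-5, 14114), (0, 10349), (5, 342), (10, 312), (15, 337), (20, 338), (25, 319), (30, 325), (35, 376), (40, 557), (45
[... 222 characters left out ...]
40, 258)]
mould rim 1102 [548.5364841  -97.5852938  134.38760099]
((546.5572509765625, -101.27006530761719), (102.72639465332031, 110.69315338134766), 7.995028495788574) 134.38771728534084
rods 1380
((496.14361572265625, 87.54560852050781), (181.29229736328125, 281.5953674316406), 0.24730439484119415) [475.11693476 116.21663154 108.735502  ] 690
((658.9268798828125, 2.822265625), (240.2058868408203, 461.13397216796875), 29.311885833740234) [608.96443268 126.05168437 109.37390317] 690
deck ((625.2813110351562, 18.321868896484375), (481.06695556640625, 488.4094543457031), 89.72106170654297) 74.5854483381255
brick top 2190 ((509.8985900878906, 57.675567626953125), (436.44464111328125, 239.5044708251953), 82.23844146728516)
  return _methods._mean(a, axis=axis, dtype=dtype,
  ret = ret.dtype.type(ret / rcount)
```

View pics/topcrop.png

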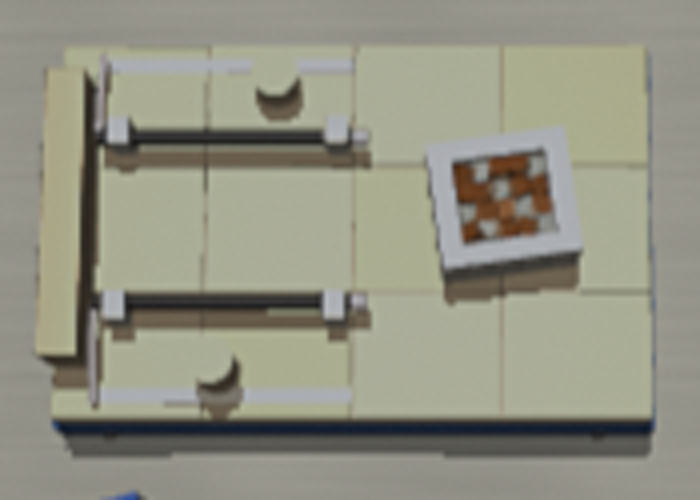

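View pics/scenecrop.png

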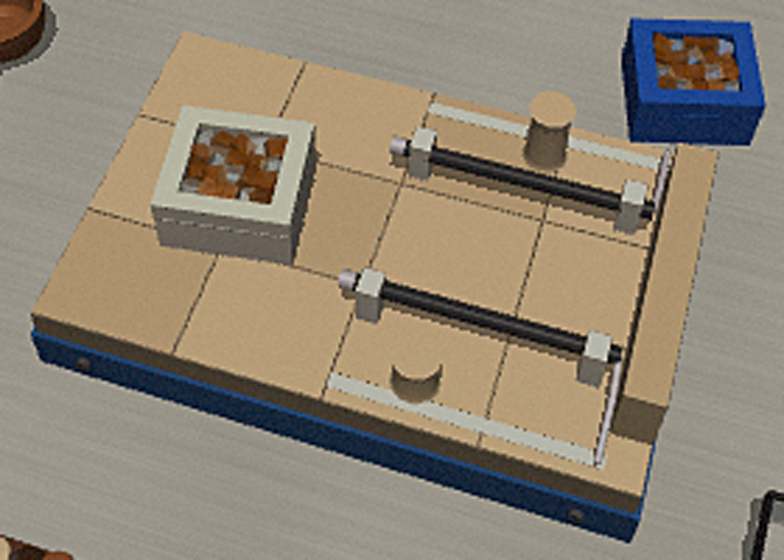

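The crops show the off-white mould with amber and clear lumps, on the free deck. The rods lie along world +y, each with two white holders. Next I fit the lane frame more tightly.

Run:
```python
from h import *
for n in ["top","scene"]:
    d=dict(np.load(n+"0.npz")); W=cloud(d)
    hsv=cv2.cvtColor(d["img"],cv2.COLOR_RGB2HSV); z=W[...,2]
    box=lambda x0,x1,y0,y1:(W[...,0]>x0)&(W[...,0]<x1)&(W[...,1]>y0)&(W[...,1]<y1)
    print("==",n)
    for lo,hi in ((410,500),(540,640)):
        m=box(lo,hi,0,300)&(hsv[...,2]<95)&(z>102)&(z<116)
        m=cv2.morphologyEx(m.astype(np.uint8),cv2.MORPH_CLOSE,np.ones((3,3)));
        cn=cv2.connectedComponentsWithStats(m); i=1+np.argmax(cn[2][1:,4]); q=W[cn[1]==i]; q=q[np.isfinite(q).all(1)]; q=q[(q[:,2]>98)&(q[:,2]<120)]
        f=cv2.fitLine(q[:,:2].astype(np.float32),cv2.DIST_HUBER,0,.01,.01).ravel()
        print("rod",len(q),"ang from +y deg",np.degrees(np.arctan2(-f[0],f[1])),"pt",f[2:],"y range",q[:,1].min(),q[:,1].max(), "z",np.percentile(q[:,2],[5,50,95]))
        # holders
        m=box(lo-15,hi+15,0,300)&(hsv[...,1]<45)&(hsv[...,2]>140)&(z>113)&(z<126)
        cn=cv2.connectedComponentsWithStats(m.astype(np.uint8))
        for i in range(1,cn[0]):
            if cn[2][i,4]>12:
                q=W[cn[1]==i]; print("  holder n",len(q),"x",q[:,0].min().round(1),q[:,0].max().round(1),"y",q[:,1].min().round(1),q[:,1].max().round(1),"med",np.median(q,0).round(1))
    # deck edges
    m=box(300,720,-230,320)&(abs(z-75)<8); q=W[m]; print("deck ext x",np.percentile(q[:,0],[0.3,99.7]),"y",np.percentile(q[:,1],[.3,99.7]),cv2.minAreaRect(q[:,:2].astype(np.float32)))
    m=box(350,660,190,330)&(z>132)&(z<148)&(hsv[...,1]>40); q=W[m]; print("brick top",len(q),cv2.minAreaRect(q[:,:2].astype(np.float32)),np.median(q,0))
    m=box(440,660,-200,0)&(z>128)&(z<146)&(hsv[...,1]<60)
    q=W[m]; hull=cv2.minAreaRect(q[:,:2].astype(np.float32)); print("mould",len(q),hull,np.median(q,0))
```

```text
== top
rod 192 ang from +y deg -178.68678 pt [466.46048 124.4873 ] y range 43.164793082205726 212.6582768023634 z [105.33221909 110.29447667 115.94759218]
  holder n 31 x 454.7 474.2 y 198.3 214.2 med [464.5 204.9 119.2]
  holder n 30 x 454.3 472.8 y 26.7 39.8 med [463.2  33.3 118.6]
rod 208 ang from +y deg -179.74239 pt [600.3633  130.52861] y range 21.684328337263757 229.7476904245495 z [103.98785406 111.11026061 116.25763427]
  holder n 39 x 634.2 654.8 y 66.2 98.7 med [646.6  82.5 116.4]
  holder n 31 x 596.8 615.7 y 198.3 212.7 med [607.6 206.1 117.7]
  holder n 35 x 596.6 616.6 y 24.3 40.5 med [606.6  31.4 118.6]
deck ext x [378.85285093 687.69641781] y [-218.01945281  254.99532375] ((493.74371337890625, 23.020477294921875), (485.20782470703125, 390.54364013671875), 89.6369400024414)
brick top 735 ((535.0960693359375, 243.77389526367188), (33.84573745727539, 232.04714965820312), 89.83185577392578) [532.34320338 243.98159192 138.85453072]
mould 731 ((544.0823364257812, -99.76338958740234), (102.56494140625, 110.02100372314453), 7.751542091369629) [ 540.56803676 -101.13035815  13
[... 363 characters left out ...]
 range 39.812042291196036 195.37151461862197 z [104.29239622 110.02083928 113.10015699]
  holder n 66 x 598.2 619.4 y 23.5 40.0 med [608.8  31.5 118.5]
  holder n 75 x 598.2 620.7 y 195.7 212.2 med [609.2 204.  118.3]
deck ext x [383.60141702 693.00442229] y [-218.98926327  253.65779642] ((537.435302734375, 18.749542236328125), (481.06695556640625, 312.7153625488281), 89.72106170654297)
brick top 1512 ((538.09619140625, 243.40846252441406), (32.31871032714844, 232.76429748535156), 89.78679656982422) [551.87905873 243.15406613 138.42829271]
mould 1252 ((547.345947265625, -101.08741760253906), (103.93567657470703, 111.29808807373047), 7.709368705749512) [551.66484314 -97.98429837 134.14062611]
```

```bash
cat >> h.py <<'E'
from scipy.spatial.transform import Rotation as R
O=np.array([535.5,39.5]); A=np.radians(89.7)
def h2w(x,y): c,s=np.cos(A),np.sin(A); return O+[c*x-s*y,s*x+c*y]
def w2h(p): c,s=np.cos(A),np.sin(A); q=np.array(p[:2])-O; return np.array([c*q[0]+s*q[1],-s*q[0]+c*q[1]])
def toolR(th_h,sgn): # th in hearth, rad
    a=A+th_h+np.pi/2
    x=sgn*np.array([np.cos(a),np.sin(a),0]); y=np.array([0,0,-1.]); return np.stack([x,y,np.cross(x,y)],1)
def step(o,pos,Rt):
    Rc=R.from_rotvec(o["orientation"]).as_matrix(); t=R.from_matrix(Rt@Rc.T).as_rotvec()
    return (np.array(pos)-o["ee_pos"])/80, t/np.pi
E
python3 - <<'E'
from h import *
from workcell import ctrl
o=ctrl.get_obs(); Rc=R.from_rotvec(o["orientation"]).as_matrix(); print(Rc.round(3))
for s in (1,-1):
    for th in (8,0):
        print(s,th,step(o,[*h2w(-225,-22),160],toolR(np.radians(th),s)))
d=dict(np.load("top0.npz"));W=cloud(d)
print(W[110:300:20,550].round())
E
```

```text
[[ 0.321 -0.     0.947]
 [-0.947  0.001  0.321]
 [-0.001 -1.     0.   ]]
1 8 (array([ 4.44775164,  5.07291249, -0.77481145]), array([-4.16263725e-04,  2.68659448e-04, -5.61243088e-01]))
1 0 (array([ 4.44775164,  5.07291249, -0.77481145]), array([-4.05583882e-04,  3.03840491e-04, -6.05687522e-01]))
-1 8 (array([ 4.44775164,  5.07291249, -0.77481145]), array([-2.54890721e-04, -3.94930316e-04,  4.38756743e-01]))
-1 0 (array([ 4.44775164,  5.07291249, -0.77481145]), array([-2.77434167e-04, -3.70335192e-04,  3.94312307e-01]))
[[ 826. -762.  152.]
 [ 760. -757.  151.]
 [ 696. -755.  145.]
 [ 632. -751.  142.]
 [ 606. -810.    8.]
 [ 540. -810.   -6.]
 [ 470. -802.   -2.]
 [ 403. -797.   -2.]
 [ 335. -789.    3.]
 [ 227. -500.  621.]]
```

Request:
jog_arm --steps '[{"dp":[0.3,0.33,0],"turn":[0,0,0.03],"claw":0.55},{"dp":[0.6,0.66,0],"turn":[0,0,0.06],"claw":0.55},{"dp":[0.89,1.0,0],"turn":[0,0,0.09],"claw":0.55},{"dp":[0.89,1.0,0],"turn":[0,0,0.09],"claw":0.55}]'

```text
t: 0.43
ee_pos: [274.1, -507.0, 221.3]
orientation: [-1.436, 0.746, -0.741]
ft_force: [0.4, -0.1, -0.3]
width: 64.6
```

Request:
jog_arm --steps '[{"dp":[0.3,0.33,0],"turn":[0,0,0.03],"claw":0.55},{"dp":[0.6,0.66,0],"turn":[0,0,0.06],"claw":0.55},{"dp":[0.89,1.0,0],"turn":[0,0,0.09],"claw":0.55},{"dp":[0.89,1.0,0],"turn":[0,0,0.09],"claw":0.55}]'

```text
t: 0.77
ee_pos: [347.7, -423.4, 221.0]
orientation: [-1.502, 0.522, -0.516]
ft_force: [-0.5, 0.7, -0.1]
width: 48.3
```

Request:
jog_arm --steps '[{"dp":[0.3,0.33,0],"turn":[0,0,0.03],"claw":0.55},{"dp":[0.6,0.66,0],"turn":[0,0,0.06],"claw":0.55},{"dp":[0.89,1.0,0],"turn":[0,0,0.09],"claw":0.55},{"dp":[0.89,1.0,0],"turn":[0,0,0.09],"claw":0.55}]'

```text
t: 1.1
ee_pos: [421.4, -340.4, 220.8]
orientation: [-1.545, 0.297, -0.29]
ft_force: [0.1, 1.0, -0.2]
width: 48.4
```

Request:
jog_arm --steps '[{"dp":[0.3,0.33,0],"turn":[0,0,0.03],"claw":0.55},{"dp":[0.6,0.66,0],"turn":[0,0,0.06],"claw":0.55},{"dp":[0.89,1.0,0],"turn":[0,0,0.09],"claw":0.55},{"dp":[0.89,1.0,0],"turn":[0,0,0.09],"claw":0.55}]'

```text
t: 1.43
ee_pos: [495.3, -258.0, 220.8]
orientation: [-1.564, 0.071, -0.065]
ft_force: [-0.2, 0.4, 0.4]
width: 48.0
```

Run:
```python
from h import *
from workcell import ctrl
o=ctrl.get_obs(); print(o["ee_pos"],o["width"],o["qpos"].round(2),o["t"])
print(step(o,[*h2w(-250,-26),222],toolR(np.radians(8),-1)))
d=ctrl.get_image("wrist"); np.savez("w1.npz",**d,ee=o["ee_pos"],ori=o["orientation"]); cv2.imwrite("pics/w1.png",d["img"][:,:,::-1]); print(d["hand_eye"].round(3),d["fovy"])
```

```text
[ 495.32351222 -257.97151774  220.80197573] 48.01315904305066 [-0.5   0.33  1.78  0.    1.04 -0.42] 1.4333
(array([0.81083926, 0.59173512, 0.0149753 ]), array([-0.00173482, -0.00134912,  0.07032976]))
[[ 1.00000e+00  0.00000e+00  1.00000e-03 -4.10000e-01]
 [-1.00000e-03 -2.68000e-01  9.63000e-01 -1.62199e+02]
 [ 0.00000e+00 -9.63000e-01 -2.68000e-01  7.26300e+01]
 [ 0.00000e+00  0.00000e+00  0.00000e+00  1.00000e+00]] 58.90807779638554
```

View pics/w1.png

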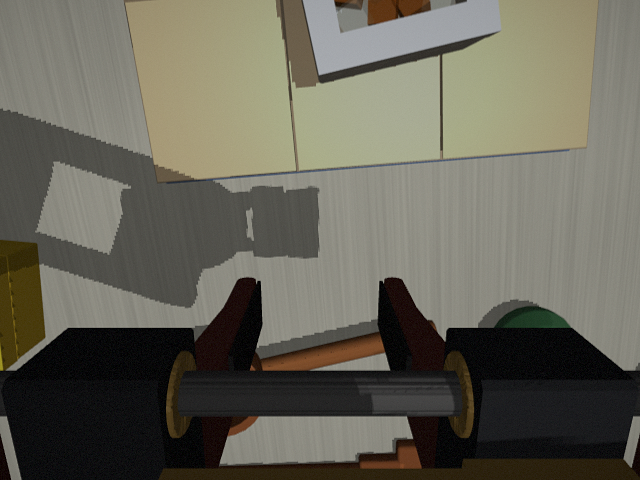

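Request:
jog_arm --steps '[{"dp":[0.4,0.3,0],"turn":[0,0,0.035],"claw":0.55},{"dp":[0.81,0.6,0],"turn":[0,0,0.07],"claw":0.55},{"dp":[0.81,0.6,0],"turn":[0,0,0.07],"claw":0.55},{"dp":[0.81,0.6,0],"turn":[0,0,0.07],"claw":0.55},{"dp":[0.81,0.6,0],"turn":[0,0,0.07],"claw":0.55},{"dp":[0.81,0.6,0],"turn":[0,0,0.07],"claw":0.55}]'

```text
t: 1.98
ee_pos: [557.2, -213.0, 220.4]
orientation: [-1.564, -0.094, 0.104]
ft_force: [0.9, -0.5, -0.3]
width: 48.2
```

```bash
cat >> h.py <<'E'
def wcloud(d,o):
    K=240/np.tan(np.radians(float(d["fovy"]))/2)
    z=d["range_z"].astype(float); v,u=np.mgrid[0:480,0:640]
    P=np.stack([(u-d["cx"])/K*z,(v-d["cy"])/K*z,z],-1); T=d["hand_eye"]
    P=P@T[:3,:3].T+T[:3,3]; W=P@R.from_rotvec(o["orientation"]).as_matrix().T+o["ee_pos"]; W[z<=0]=np.nan
    return W,P
E
python3 - <<'E'
from h import *
from workcell import ctrl
o=ctrl.get_obs(); print(o["ee_pos"],o["width"],o["qpos"].round(2),o["t"], w2h(o["ee_pos"]))
d=ctrl.get_image("wrist"); cv2.imwrite("pics/w2.png",d["img"][:,:,::-1])
np.savez("w2.npz",**d,ee=o["ee_pos"],ori=o["orientation"])
W,P=wcloud(d,o); hsv=cv2.cvtColor(d["img"],cv2.COLOR_RGB2HSV); z=W[...,2]
m=(z>126)&(z<144)&(hsv[...,1]<60)&(hsv[...,2]>100); m=cv2.morphologyEx(m.astype(np.uint8),cv2.MORPH_OPEN,np.ones((3,3)))>0
cn=cv2.connectedComponentsWithStats(m.astype(np.uint8)); i=1+np.argmax(cn[2][1:,4]); q=W[cn[1]==i]
print("mould",len(q),cv2.minAreaRect(q[:,:2].astype(np.float32)),np.median(q,0))
m=abs(z-75)<8; q=W[m]; print("deck ext",np.nanpercentile(q,[.2,99.8],axis=0),np.median(q,0))
# fingers in the tool frame
f=(P[...,1]>-70)&(P[...,1]<-1)&(abs(P[...,0])<70)&(z>140); print("finger tool ext",np.nanpercentile(P[f],[1,50,99],axis=0).round(1),f.sum())
E
```

```text
[ 557.16463574 -212.95327491  220.3828591 ] 48.16924621880431 [-0.39  0.39  1.69  0.    1.07 -0.51] 1.9833 [-252.3363791   -22.98617499]
mould 13601 ((546.8599243164062, -117.58538818359375), (100.7024917602539, 75.50703430175781), 7.693464279174805) [ 550.39392924 -131.76855241  135.13160147]
deck ext [[ 379.92970824 -219.8833289    72.83517362]
 [ 688.37290823  -50.77257695   77.35786606]] [ 536.66008996 -154.07687311   75.20967598]
finger tool ext [[-35.  -68.7 -10.8]
 [ -0.5 -42.2  10.3]
 [ 33.9  -2.3  11.3]] 9090
```

View pics/w2.png

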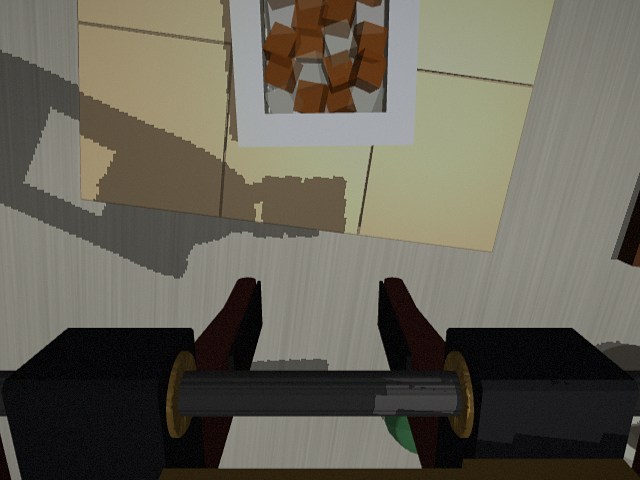

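The wrist view shows the mould's rear rim at about (325,145), square to the tool. Its centre comes out at (544.5,-100.5), yaw +8° relative to the lane, which agrees with the top camera. Next I plan the descent and the push poses.

```bash
sed -i 's/535.5,39.5/535.1,39.5/' h.py
cat >> h.py <<'E'
def tp(mx,my,th,back,z=90):  # tool pose for mould pose in hearth
    th=np.radians(th); return [*h2w(mx-back*np.cos(th),my-back*np.sin(th)),z],toolR(th,-1)
E
python3 - <<'E'
from h import *
from workcell import ctrl
o=ctrl.get_obs()
print(step(o,*tp(-140,-10.4,8,90)))
E
```

```text
(array([-0.00491808,  0.28910817, -1.63071775]), array([-0.00127783, -0.00215493,  0.00248466]))
```

Request:
jog_arm --steps '[{"dp":[0,0.2,-0.3],"turn":[0,0,0],"claw":0.55},{"dp":[0,0.29,-0.6],"turn":[0,0,0],"claw":0.55},{"dp":[0,0.29,-0.9],"turn":[-0.001,-0.002,0.002],"claw":0.55},{"dp":[0,0.29,-0.9],"turn":[-0.001,-0.002,0.002],"claw":0.55}]'

```text
t: 2.37
ee_pos: [553.4, -189.3, 144.5]
orientation: [-1.565, -0.098, 0.109]
ft_force: [-1.1, -0.5, -0.0]
width: 48.7
```

Request:
jog_arm --steps '[{"dp":[0,0,-0.25],"turn":[0,0,0],"claw":0.55},{"dp":[0,0,-0.5],"turn":[0,0,0],"claw":0.55},{"dp":[0,0,-0.65],"turn":[0,0,0],"claw":0.55},{"dp":[0,0,-0.7],"turn":[0,0,0],"claw":0.55},{"dp":[0,0,-0.7],"turn":[0,0,0],"claw":0.55}]'

```text
t: 2.78
ee_pos: [553.1, -189.8, 88.4]
orientation: [-1.564, -0.096, 0.109]
ft_force: [1.2, 0.3, 0.8]
width: 47.8
```

Run:
```python
from h import *
from workcell import ctrl
o=ctrl.get_obs(); print(o["ee_pos"],o["ft_force"],w2h(o["ee_pos"]),o["t"])
p,t=step(o,*tp(-140,-10.4,8,90)); print("now err",p*80,t)
s_tot=155
for s in (0,10,20,30,40,50,60):
    th=8*(1-s/s_tot); # integrate
    x=-140+s*np.cos(np.radians((8+th)/2)); y=-10.4+s*np.sin(np.radians((8+th)/2))
    print(s,*[v.round(3) for v in step(o,*tp(x,y,th,66))])
```

```text
[ 553.07691565 -189.77135001   88.43571875] [1.22982299 0.25819071 0.76377261] [-229.17408074  -19.17712573] 2.7833
now err [3.74866354 0.0303271  1.56428125] [-0.0011074  -0.00267093  0.00129134]
0 [0.007 0.298 0.02 ] [-0.001 -0.003  0.001]
10 [-0.017  0.421  0.02 ] [-0.001 -0.003 -0.002]
20 [-0.039  0.544  0.02 ] [-0.001 -0.003 -0.004]
30 [-0.061  0.667  0.02 ] [-0.001 -0.003 -0.007]
40 [-0.081  0.791  0.02 ] [-0.001 -0.003 -0.01 ]
50 [-0.1    0.915  0.02 ] [-0.001 -0.003 -0.013]
60 [-0.118  1.039  0.02 ] [-0.001 -0.003 -0.016]
```

Request:
jog_arm --steps '[{"dp":[0.045,0.05,0.02],"turn":[-0.001,-0.003,0.001],"claw":0.55},{"dp":[0.03,0.15,0.02],"turn":[-0.001,-0.003,0.001],"claw":0.55},{"dp":[0.015,0.24,0.02],"turn":[-0.001,-0.003,0.001],"claw":0.55},{"dp":[0.007,0.3,0.02],"turn":[-0.001,-0.003,0.001],"claw":0.55},{"dp":[-0.005,0.36,0.02],"turn":[-0.001,-0.003,-0.001],"claw":0.55},{"dp":[-0.017,0.42,0.02],"turn":[-0.001,-0.003,-0.002],"claw":0.55},{"dp":[-0.028,0.48,0.02],"turn":[-0.001,-0.003,-0.003],"claw":0.55},{"dp":[-0.039,0.54,0.02],"turn":[-0.001,-0.003,-0.004],"claw":0.55},{"dp":[-0.039,0.54,0.02],"turn":[-0.001,-0.003,-0.004],"claw":0.55}]'

```text
t: 3.53
ee_pos: [550.6, -146.2, 90.9]
orientation: [-1.569, -0.095, 0.091]
ft_force: [0.6, -0.7, 0.4]
width: 48.2
```

```bash
cat > look.py <<'E'
from h import *
from workcell import ctrl
import sys
def look(tag):
    o=ctrl.get_obs(); print("t",o["t"],"ee",o["ee_pos"].round(1),"F",o["ft_force"].round(1),"hearth tcp",w2h(o["ee_pos"]).round(1))
    Rc=R.from_rotvec(o["orientation"]).as_matrix(); print("tool th",np.degrees(np.arctan2(-Rc[1,0],-Rc[0,0])-A-np.pi/2)%360)
    for n,dx in (("top",np.array([0.6,-.3])),("scene",np.array([-2.6,.6]))):
        d=ctrl.get_image(n); cv2.imwrite(f"pics/{n}{tag}.png",d["img"][:,:,::-1]); np.savez(f"{n}{tag}.npz",**d); W=cloud(d); z=W[...,2]; hsv=cv2.cvtColor(d["img"],cv2.COLOR_RGB2HSV)
        m=(W[...,0]>440)&(W[...,0]<640)&(W[...,1]>-200)&(W[...,1]<235)&(z>128)&(z<146)&(hsv[...,1]<60)&(hsv[...,2]>90)
        m=cv2.morphologyEx(m.astype(np.uint8),cv2.MORPH_OPEN,np.ones((2,2)))
        cn=cv2.connectedComponentsWithStats(m)
        if cn[0]<2: print(n,"none"); continue
        i=1+np.argmax(cn[2][1:,4]); q=W[cn[1]==i]
        c,s,a=cv2.minAreaRect(q[:,:2].astype(np.float32))
        if a>45: a-=90; s=s[::-1]
        print(n,len(q),np.round(c,1),np.round(s,1),"th",round(a+90-np.degrees(A),2),"hearth",w2h(np.array(c)+dx).round(1))
    return o
E
python3 - <<'E'
from look import *
look("2")
E
```

```text
t 3.5333 ee [ 550.6 -146.2   90.9] F [ 0.6 -0.7  0.4] hearth tcp [-185.6  -16.5]
tool th 7.078128789281152
top 93 [488.  -44.4] [193.4  32.1] th 1.95 hearth [-84.4  46. ]
scene 1034 [529.  -83.3] [143.7 102.7] th 10.68 hearth [-122.3    8. ]
```

Run:
```python
from h import *
from workcell import ctrl
d=ctrl.get_image("wrist"); a=d["img"]
b=dict(np.load("scene2.npz"))["img"]
cv2.imwrite("pics/m2.png",np.hstack([cv2.resize(a,(400,300)),cv2.resize(b,(400,300))])[:,:,::-1])
```

```text
(no output)
```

View pics/m2.png

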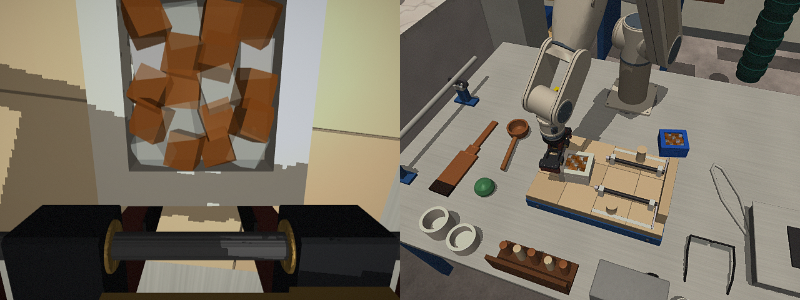

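```bash
cat >> look.py <<'E'
def wl(tag):
    o=ctrl.get_obs(); d=ctrl.get_image("wrist"); cv2.imwrite(f"pics/w{tag}.png",d["img"][:,:,::-1]); W,P=wcloud(d,o); z=W[...,2]
    Rc=R.from_rotvec(o["orientation"]).as_matrix(); th=np.arctan2(-Rc[1,0],-Rc[0,0])-A-np.pi/2; th=(np.degrees(th)+180)%360-180
    hp=w2h(o["ee_pos"]); print("t",round(o["t"],2),"tcp hearth",hp.round(1),"z",o["ee_pos"][2].round(1),"tool th",round(th,2),"F",o["ft_force"].round(1))
    c,s=np.cos(A),np.sin(A); Q=W[...,:2]-O; H=np.stack([c*Q[...,0]+s*Q[...,1],-s*Q[...,0]+c*Q[...,1]],-1)
    m=(z>130)&(z<141)&(P[...,2]>14)&(abs(P[...,0])<75)&(P[...,2]<180)
    print("rear-most rim (tool z)",np.percentile(P[m][:,2],.5).round(1))
    L=[];Rr=[]
    for v in range(480):
        w=np.where(m[v])[0]
        if len(w)>20: L.append(H[v,w[0]] if w[0]>2 else [np.nan]*2); Rr.append(H[v,w[-1]] if w[-1]<637 else [np.nan]*2)
    r=[]
    for nm,k in (("left",L),("right",Rr)):
        k=np.array(k); k=k[np.isfinite(k).all(1)]
        f=cv2.fitLine(k.astype(np.float32),cv2.DIST_HUBER,0,.01,.01).ravel(); f[:2]*=np.sign(f[0]); r.append(f); print(nm,len(k),"th",np.degrees(np.arctan2(f[1],f[0])).round(2),"x range",k[:,0].min().round(1),k[:,0].max().round(1),"pt",f[2:].round(1))
    t=np.radians(np.mean([np.degrees(np.arctan2(f[1],f[0])) for f in r])); n=np.array([-np.sin(t),np.cos(t)]); 
    off=[n@f[2:] for f in r]; thr=np.radians(th)
    # centre: along from contact (66 ahead of tcp)
    u=np.array([np.cos(t),np.sin(t)]); cen=u*(u@hp+66)+n*np.mean(off)
    print("width",off[0]-off[1],"mould th",np.degrees(t).round(2),"centre if in contact",cen.round(1))
    return o,cen,np.degrees(t)
E
python3 - <<'E'
from look import *
wl("3")
E
```

```text
t 3.68 tcp hearth [-185.6  -15.9] z 90.3 tool th 7.07 F [0.7 0.2 0.3]
rear-most rim (tool z) 14.5
left 322 th 7.02 x range -177.9 -91.4 pt [-128.    41.3]
right 322 th 7.11 x range -165.6 -79.1 pt [-119.6  -58.1]
width 99.74989 mould th 7.06 centre if in contact [-120.1   -7.9]
```

```bash
cat >> look.py <<'E'
def plan(c,th,target_s,n,z=90.5,back=66,stot=None):
    o=ctrl.get_obs(); x0,y0=c
    # curve: theta linear from th to 0 over stot
    for i in range(1,n+1):
        s=target_s*i/n
        if stot: t=th*max(0,1-s/stot); e=min(s,stot); y=y0+np.radians(th)*(e-e*e/2/stot)
        else: t=th;y=y0
        x=x0+s
        p,r=step(o,*tp(x,y,t,back,z)); print(round(s,1),p.round(3),r.round(4))
E
python3 - <<'E'
from look import *
plan([-120.1,-7.9],7.06,66,11,stot=129)
E
```

```text
6.0 [-0.009  0.075  0.005] [-0.0002  0.0003 -0.0018]
12.0 [-0.022  0.149  0.005] [-0.0002  0.0003 -0.0036]
18.0 [-0.035  0.224  0.005] [-0.0002  0.0003 -0.0055]
24.0 [-0.047  0.299  0.005] [-0.0002  0.0003 -0.0073]
30.0 [-0.058  0.373  0.005] [-0.0002  0.0003 -0.0091]
36.0 [-0.07   0.448  0.005] [-0.0002  0.0003 -0.0109]
42.0 [-0.08   0.522  0.005] [-0.0002  0.0003 -0.0128]
48.0 [-0.091  0.597  0.005] [-0.0002  0.0003 -0.0146]
54.0 [-0.101  0.672  0.005] [-0.0002  0.0003 -0.0164]
60.0 [-0.11   0.746  0.005] [-0.0002  0.0003 -0.0182]
66.0 [-0.119  0.821  0.005] [-0.0002  0.0003 -0.0201]
```

Request:
jog_arm --steps '[{"dp":[-0.009,0.075,0.005],"turn":[0,0,-0.002],"claw":0.55},{"dp":[-0.022,0.149,0.005],"turn":[0,0,-0.004],"claw":0.55},{"dp":[-0.035,0.224,0.005],"turn":[0,0,-0.0055],"claw":0.55},{"dp":[-0.047,0.3,0.005],"turn":[0,0,-0.007],"claw":0.55},{"dp":[-0.058,0.373,0.005],"turn":[0,0,-0.009],"claw":0.55},{"dp":[-0.07,0.448,0.005],"turn":[0,0,-0.011],"claw":0.55},{"dp":[-0.07,0.448,0.005],"turn":[0,0,-0.011],"claw":0.55}]'

```text
t: 4.32
ee_pos: [543.7, -108.9, 90.4]
orientation: [-1.568, -0.066, 0.066]
ft_force: [0.0, -0.1, -0.8]
width: 48.3
```

Run:
```python
from look import *
o,c,t=wl("4")
plan(c,t,66,11,stot=93)
```

```text
t 4.32 tcp hearth [-148.3   -9.4] z 90.4 tool th 5.09 F [ 0.  -0.1 -0.8]
rear-most rim (tool z) 14.5
left 322 th 5.02 x range -138.7 -52.0 pt [-92.7  45.1]
right 322 th 4.95 x range -130.0 -43.0 pt [-82.4 -54.1]
width 99.747475 mould th 4.99 centre if in contact [-82.6  -4. ]
6.0 [-0.008  0.079  0.001] [-0.0005  0.0001 -0.0025]
12.0 [-0.018  0.154  0.001] [-0.0005  0.0001 -0.0043]
18.0 [-0.028  0.228  0.001] [-0.0005  0.0001 -0.0061]
24.0 [-0.037  0.303  0.001] [-0.0005  0.0001 -0.0078]
30.0 [-0.046  0.378  0.001] [-0.0005  0.0001 -0.0096]
36.0 [-0.055  0.453  0.001] [-0.0005  0.0001 -0.0114]
42.0 [-0.063  0.527  0.001] [-0.0005  0.0001 -0.0132]
48.0 [-0.07   0.602  0.001] [-0.0005  0.0001 -0.015 ]
54.0 [-0.077  0.677  0.001] [-0.0005  0.0001 -0.0168]
60.0 [-0.084  0.752  0.001] [-0.0005  0.0001 -0.0186]
66.0 [-0.09   0.827  0.001] [-0.0005  0.0001 -0.0204]
```

View pics/w4.png

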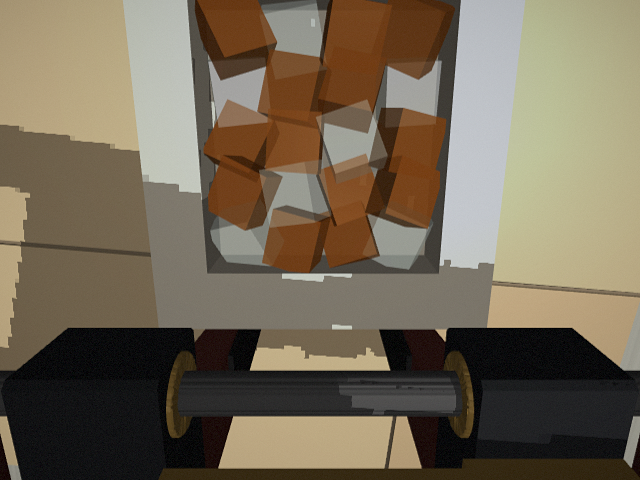

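Request:
jog_arm --steps '[{"dp":[-0.008,0.079,0.001],"turn":[0,0,-0.0025],"claw":0.55},{"dp":[-0.018,0.154,0.001],"turn":[0,0,-0.0043],"claw":0.55},{"dp":[-0.028,0.228,0.001],"turn":[0,0,-0.006],"claw":0.55},{"dp":[-0.037,0.303,0.001],"turn":[0,0,-0.008],"claw":0.55},{"dp":[-0.046,0.378,0.001],"turn":[0,0,-0.0096],"claw":0.55},{"dp":[-0.055,0.453,0.001],"turn":[0,0,-0.0114],"claw":0.55},{"dp":[-0.055,0.453,0.001],"turn":[0,0,-0.0114],"claw":0.55}]'

```text
t: 4.95
ee_pos: [539.3, -71.6, 90.6]
orientation: [-1.568, -0.038, 0.038]
ft_force: [-0.6, -0.1, 0.2]
width: 48.3
```

Run:
```python
from look import *
o,c,t=wl("5")
plan(c,t,72,12,stot=57)
d=ctrl.get_image("scene"); np.savez("scene5.npz",**d); W=cloud(d); c=d["img"][190:390,190:470]; cv2.imwrite("pics/s5.png",cv2.resize(c,None,fx=2.8,fy=2.8,interpolation=2)[:,:,::-1])
```

```text
t 4.95 tcp hearth [-111.1   -4.8] z 90.6 tool th 3.06 F [-0.6 -0.1  0.2]
rear-most rim (tool z) 14.5
left 321 th 3.02 x range -99.7 -12.7 pt [-53.6  48. ]
right 321 th 3.0 x range -94.4 -7.3 pt [-48.2 -51.6]
width 99.73395 mould th 3.01 centre if in contact [-45.2  -1.5]
6.0 [-0.005  0.078 -0.   ] [-0.0008 -0.0001 -0.0022]
12.0 [-0.012  0.152 -0.   ] [-0.0008 -0.0001 -0.0039]
18.0 [-0.019  0.227 -0.   ] [-0.0008 -0.0001 -0.0057]
24.0 [-0.026  0.302 -0.   ] [-0.0008 -0.0001 -0.0075]
30.0 [-0.032  0.377 -0.   ] [-0.0008 -0.0001 -0.0092]
36.0 [-0.038  0.452 -0.   ] [-0.0008 -0.0001 -0.011 ]
42.0 [-0.044  0.527 -0.   ] [-0.0008 -0.0001 -0.0127]
48.0 [-0.049  0.602 -0.   ] [-0.0008 -0.0001 -0.0145]
54.0 [-0.053  0.677 -0.   ] [-0.0008 -0.0001 -0.0163]
60.0 [-0.055  0.752 -0.   ] [-0.0008 -0.0001 -0.0171]
66.0 [-0.055  0.827 -0.   ] [-0.0008 -0.0001 -0.0171]
72.0 [-0.054  0.902 -0.   ] [-0.0008 -0.0001 -0.0171]
```

View pics/s5.png

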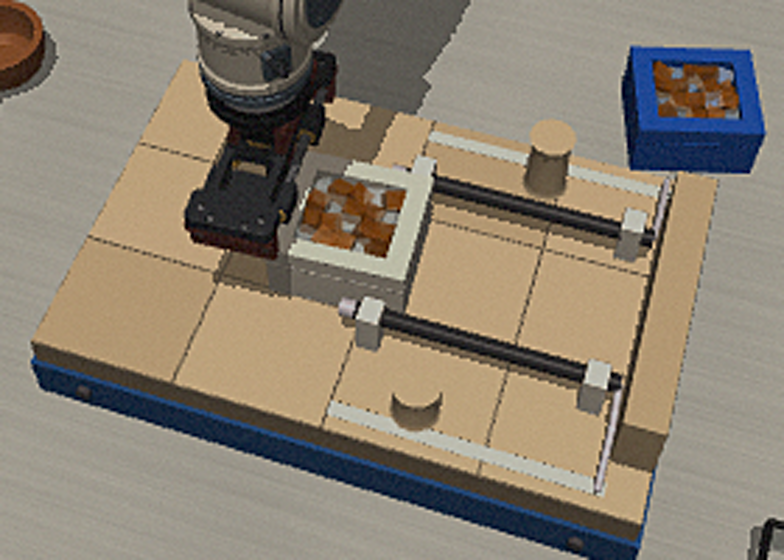

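View pics/w5.png

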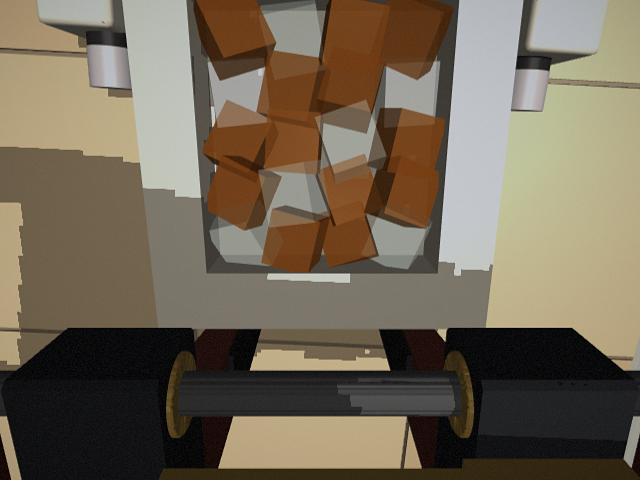

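The mould has entered the lane with a gap on each side: the holders are at the top left and right of the wrist image. I'll measure the holder inner faces in the same wrist image to check the lane centre directly.

```bash
cat >> look.py <<'E'
def holders():
    o=ctrl.get_obs(); d=ctrl.get_image("wrist"); W,P=wcloud(d,o); z=W[...,2]
    c,s=np.cos(A),np.sin(A); Q=W[...,:2]-O; H=np.stack([c*Q[...,0]+s*Q[...,1],-s*Q[...,0]+c*Q[...,1]],-1)
    hsv=cv2.cvtColor(d["img"],cv2.COLOR_RGB2HSV)
    for nm,sg in (("L",1),("R",-1)):
        for k,zz in (("holder top",(115,123)),("rod/holder",(98,116))):
            m=(z>zz[0])&(z<zz[1])&(sg*H[...,1]>52)&(sg*H[...,1]<95)&(H[...,0]>-60)&(P[...,2]>14)
            m=cv2.morphologyEx(m.astype(np.uint8),cv2.MORPH_OPEN,np.ones((3,3)))>0
            if m.sum()>30:
                y=H[m][:,1]*sg; print(nm,k,m.sum(),"|y| pct",np.percentile(y,[1,5,50,99]).round(1),"x",H[m][:,0].min().round(1),H[m][:,0].max().round(1))
E
python3 - <<'E'
from look import *
holders()
E
```

```text
L holder top 2005 |y| pct [60.4 60.8 69.9 81.5] x -16.8 -9.2
L rod/holder 2845 |y| pct [60.3 60.8 65.7 79.4] x -32.5 -8.2
R holder top 4186 |y| pct [59.3 59.8 69.5 80.6] x -16.6 -2.1
R rod/holder 2380 |y| pct [59.2 59.5 65.5 78.3] x -32.4 -1.4
```

Run:
```python
from look import *
plan([-45.2,-1.5],3.01,72,12,stot=72)
```

```text
6.0 [-0.004  0.084  0.001] [-0.0007 -0.0001 -0.0017]
12.0 [-0.01   0.159  0.001] [-0.0007 -0.0001 -0.0031]
18.0 [-0.017  0.234  0.001] [-0.0007 -0.0001 -0.0045]
24.0 [-0.023  0.309  0.001] [-0.0007 -0.0001 -0.0059]
30.0 [-0.028  0.384  0.001] [-0.0007 -0.0001 -0.0073]
36.0 [-0.034  0.459  0.001] [-0.0007 -0.0001 -0.0087]
42.0 [-0.039  0.534  0.001] [-0.0007 -0.0001 -0.0101]
48.0 [-0.043  0.609  0.001] [-0.0007 -0.0001 -0.0115]
54.0 [-0.048  0.684  0.001] [-0.0007 -0.0001 -0.0129]
60.0 [-0.052  0.758  0.001] [-0.0007 -0.0001 -0.0143]
66.0 [-0.056  0.833  0.001] [-0.0007 -0.0001 -0.0157]
72.0 [-0.059  0.909  0.001] [-0.0007 -0.0001 -0.0171]
```

Request:
jog_arm --steps '[{"dp":[-0.004,0.084,0.001],"turn":[-0.0007,0,-0.0017],"claw":0.55},{"dp":[-0.01,0.159,0.001],"turn":[-0.0007,0,-0.003],"claw":0.55},{"dp":[-0.017,0.234,0.001],"turn":[-0.0007,0,-0.0045],"claw":0.55},{"dp":[-0.023,0.309,0.001],"turn":[-0.0007,0,-0.006],"claw":0.55},{"dp":[-0.028,0.384,0.001],"turn":[-0.0007,0,-0.0073],"claw":0.55},{"dp":[-0.034,0.459,0.001],"turn":[-0.0007,0,-0.0087],"claw":0.55},{"dp":[-0.039,0.534,0.001],"turn":[-0.0007,0,-0.01],"claw":0.55},{"dp":[-0.043,0.609,0.001],"turn":[-0.0007,0,-0.0115],"claw":0.55},{"dp":[-0.048,0.684,0.001],"turn":[-0.0007,0,-0.013],"claw":0.55},{"dp":[-0.052,0.74,0.001],"turn":[-0.0007,0,-0.0143],"claw":0.55},{"dp":[-0.052,0.74,0.001],"turn":[-0.0007,0,-0.0143],"claw":0.55}]'

```text
t: 6.02
ee_pos: [534.9, -11.9, 90.5]
orientation: [-1.57, -0.002, 0.003]
ft_force: [1.0, 0.3, 0.4]
width: 48.2
```

Run:
```python
from look import *
o,c,t=wl("6"); holders()
plan(c,t,70,10,stot=20)
```

```text
t 6.02 tcp hearth [-51.4  -0.1] z 90.5 tool th 0.51 F [1.  0.3 0.4]
rear-most rim (tool z) 14.5
left 321 th 0.49 x range -37.8 49.1 pt [ 8.4 50.1]
right 321 th 0.42 x range -37.0 50.2 pt [  9.4 -49.6]
width 99.70527 mould th 0.46 centre if in contact [14.6  0.3]
L holder top 3832 |y| pct [60.3 60.8 70.3 81.5] x -16.5 1.7
L rod/holder 8683 |y| pct [60.4 61.4 65.8 75. ] x -32.9 55.2
R holder top 3816 |y| pct [59.2 59.8 69.2 80.6] x -16.3 1.9
R rod/holder 8035 |y| pct [59.5 61.  65.2 73.2] x -32.7 56.3
7.0 [0.    0.094 0.001] [-0.0002 -0.0003 -0.0012]
14.0 [-0.002  0.181  0.001] [-0.0002 -0.0003 -0.0021]
21.0 [-0.003  0.269  0.001] [-0.0002 -0.0003 -0.0029]
28.0 [-0.003  0.356  0.001] [-0.0002 -0.0003 -0.0029]
35.0 [-0.003  0.444  0.001] [-0.0002 -0.0003 -0.0029]
42.0 [-0.002  0.531  0.001] [-0.0002 -0.0003 -0.0029]
49.0 [-0.002  0.619  0.001] [-0.0002 -0.0003 -0.0029]
56.0 [-0.001  0.706  0.001] [-0.0002 -0.0003 -0.0029]
63.0 [-0.001  0.794  0.001] [-0.0002 -0.0003 -0.0029]
70.0 [-0.     0.881  0.001] [-0.0002 -0.0003 -0.0029]
```

View pics/w6.png

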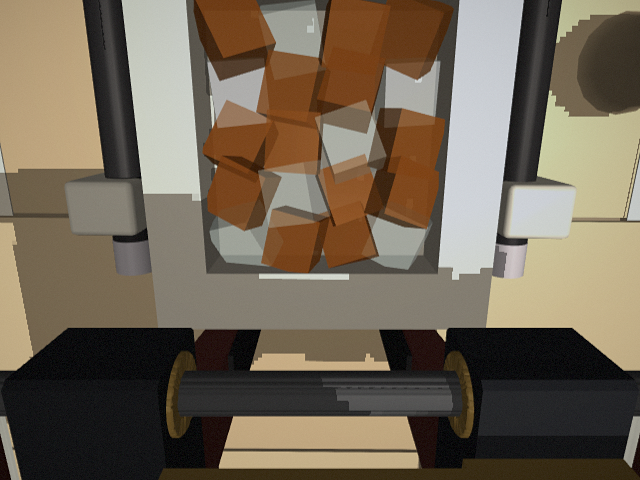

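Request:
jog_arm --steps '[{"dp":[0,0.094,0.001],"turn":[0,0,-0.0012],"claw":0.55},{"dp":[-0.002,0.181,0.001],"turn":[0,0,-0.002],"claw":0.55},{"dp":[-0.003,0.269,0.001],"turn":[0,0,-0.003],"claw":0.55},{"dp":[-0.003,0.356,0.001],"turn":[0,0,-0.003],"claw":0.55},{"dp":[-0.003,0.444,0.001],"turn":[0,0,-0.003],"claw":0.55},{"dp":[-0.002,0.531,0.001],"turn":[0,0,-0.003],"claw":0.55},{"dp":[-0.002,0.619,0.001],"turn":[0,0,-0.003],"claw":0.55},{"dp":[-0.001,0.706,0.001],"turn":[0,0,-0.003],"claw":0.55},{"dp":[-0.001,0.794,0.001],"turn":[0,0,-0.003],"claw":0.55},{"dp":[0,0.86,0.001],"turn":[0,0,-0.003],"claw":0.55},{"dp":[0,0.86,0.001],"turn":[0,0,-0.003],"claw":0.55}]'

```text
t: 7.03
ee_pos: [534.8, 57.3, 90.5]
orientation: [-1.57, 0.005, -0.003]
ft_force: [0.3, 0.2, -0.7]
width: 48.5
```

Run:
```python
from look import *
o,c,t=wl("7"); holders()
plan(c,t,133-c[0],7,stot=10)
```

```text
t 7.03 tcp hearth [17.8  0.4] z 90.5 tool th 0.0 F [ 0.3  0.2 -0.7]
rear-most rim (tool z) 14.5
left 321 th 0.11 x range 32.0 119.3 pt [78.1 50.1]
right 321 th 0.02 x range 31.8 118.9 pt [ 78.2 -49.6]
width 99.730804 mould th 0.07 centre if in contact [83.8  0.2]
L rod/holder 10647 |y| pct [61.4 61.9 66.  73.3] x 31.6 125.3
R rod/holder 9806 |y| pct [60.7 61.2 65.2 72. ] x 31.6 125.1
7.0 [0.003 0.093 0.   ] [-0.0004 -0.0003  0.0002]
14.1 [0.003 0.181 0.   ] [-0.0004 -0.0003  0.    ]
21.1 [0.004 0.269 0.   ] [-0.0004 -0.0003  0.    ]
28.1 [0.004 0.357 0.   ] [-0.0004 -0.0003  0.    ]
35.1 [0.005 0.444 0.   ] [-0.0004 -0.0003  0.    ]
42.2 [0.005 0.532 0.   ] [-0.0004 -0.0003  0.    ]
49.2 [0.006 0.62  0.   ] [-0.0004 -0.0003  0.    ]
```

Request:
jog_arm --steps '[{"dp":[0.003,0.08,0],"turn":[0,0,0],"claw":0.55},{"dp":[0.003,0.16,0],"turn":[0,0,0],"claw":0.55},{"dp":[0.004,0.24,0],"turn":[0,0,0],"claw":0.55},{"dp":[0.004,0.31,0],"turn":[0,0,0],"claw":0.55},{"dp":[0.005,0.38,0],"turn":[0,0,0],"claw":0.55},{"dp":[0.005,0.44,0],"turn":[0,0,0],"claw":0.55},{"dp":[0.005,0.48,0],"turn":[0,0,0],"claw":0.55},{"dp":[0.005,0.51,0],"turn":[0,0,0],"claw":0.55},{"dp":[0.005,0.53,0],"turn":[0,0,0],"claw":0.55},{"dp":[0.005,0.53,0],"turn":[0,0,0],"claw":0.55}]'

```text
t: 7.97
ee_pos: [535.1, 99.0, 90.5]
orientation: [-1.57, 0.005, -0.003]
ft_force: [-0.2, -2.8, 0.9]
width: 47.9
```

Run:
```python
from look import *
o,c,t=wl("8"); holders()
plan(c,t,133-c[0],2)
d=ctrl.get_image("scene"); c=d["img"][190:390,190:470]; cv2.imwrite("pics/s8.png",cv2.resize(c,None,fx=2.8,fy=2.8,interpolation=2)[:,:,::-1])
```

```text
t 7.97 tcp hearth [59.5  0.3] z 90.5 tool th -0.01 F [-0.2 -2.8  0.9]
rear-most rim (tool z) 14.5
left 321 th 0.06 x range 73.6 160.5 pt [119.8  50. ]
right 321 th 0.0 x range 73.5 160.5 pt [119.9 -49.7]
width 99.705826 mould th 0.03 centre if in contact [1.255e+02 1.000e-01]
L holder top 2650 |y| pct [60.5 61.  70.6 81.9] x 156.2 165.4
L rod/holder 9884 |y| pct [60.7 61.6 66.  77.3] x 73.5 166.7
R holder top 2590 |y| pct [59.  59.6 69.  80.4] x 156.5 165.2
R rod/holder 8812 |y| pct [59.7 61.1 65.3 76.3] x 73.5 165.9
3.7 [0.003 0.046 0.   ] [-0.0004 -0.0004  0.0002]
7.5 [0.004 0.093 0.   ] [-0.0004 -0.0004  0.0002]
```

View pics/s8.png

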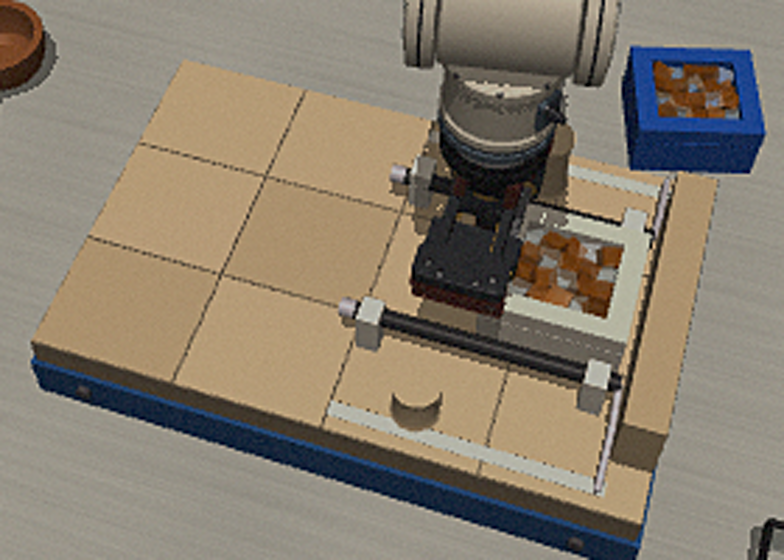

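Request:
jog_arm --steps '[{"dp":[0.002,0.015,0],"turn":[0,0,0],"claw":0.55},{"dp":[0.003,0.03,0],"turn":[0,0,0],"claw":0.55},{"dp":[0.003,0.042,0],"turn":[0,0,0],"claw":0.55},{"dp":[0.003,0.054,0],"turn":[0,0,0],"claw":0.55},{"dp":[0.003,0.062,0],"turn":[0,0,0],"claw":0.55},{"dp":[0.003,0.07,0],"turn":[0,0,0],"claw":0.55},{"dp":[0.003,0.075,0],"turn":[0,0,0],"claw":0.55},{"dp":[0.003,0.08,0],"turn":[0,0,0],"claw":0.55},{"dp":[0.003,0.08,0],"turn":[0,0,0],"claw":0.55}]'

```text
t: 8.87
ee_pos: [535.3, 105.0, 90.5]
orientation: [-1.57, 0.006, -0.003]
ft_force: [0.2, -5.8, 1.1]
width: 48.4
```

Request:
jog_arm --steps '[{"dp":[0,0.005,0],"turn":[0,0,0],"claw":0.55},{"dp":[0,0.01,0],"turn":[0,0,0],"claw":0.55},{"dp":[0,0.014,0],"turn":[0,0,0],"claw":0.55},{"dp":[0,0.014,0],"turn":[0,0,0],"claw":0.55}]'

```text
t: 9.2
ee_pos: [535.2, 105.7, 90.5]
orientation: [-1.571, 0.006, -0.003]
ft_force: [-0.1, -4.7, 1.9]
width: 48.7
```

Request:
jog_arm --steps '[{"dp":[0,0.006,0],"turn":[0,0,0],"claw":0.55},{"dp":[0,0.012,0],"turn":[0,0,0],"claw":0.55},{"dp":[0,0.018,0],"turn":[0,0,0],"claw":0.55},{"dp":[0,0.018,0],"turn":[0,0,0],"claw":0.55}]'

```text
t: 9.53
ee_pos: [535.2, 106.7, 90.5]
orientation: [-1.571, 0.006, -0.004]
ft_force: [-1.1, -5.8, 1.2]
width: 48.3
```

Run:
```python
from look import *
o,c,t=wl("9")
d=ctrl.get_image("scene"); c=d["img"][255:345,340:440]; cv2.imwrite("pics/s9.png",cv2.resize(c,None,fx=6,fy=6,interpolation=2)[:,:,::-1])
```

```text
t 9.53 tcp hearth [67.2  0.2] z 90.5 tool th -0.05 F [-1.1 -5.8  1.2]
rear-most rim (tool z) 14.5
left 321 th 0.01 x range 81.4 168.4 pt [127.6  49.8]
right 321 th -0.01 x range 81.4 168.2 pt [127.6 -49.9]
width 99.70793 mould th 0.0 centre if in contact [133.2  -0. ]
```

View pics/s9.png

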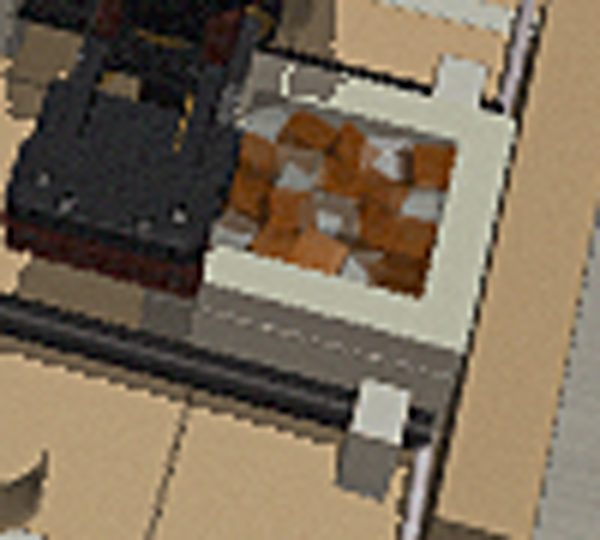

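Request:
jog_arm --steps '[{"dp":[0,0.006,0],"turn":[0,0,0],"claw":0.55},{"dp":[0,0.012,0],"turn":[0,0,0],"claw":0.55},{"dp":[0,0.018,0],"turn":[0,0,0],"claw":0.55},{"dp":[0,0.018,0],"turn":[0,0,0],"claw":0.55}]'

```text
t: 9.97
ee_pos: [535.2, 107.5, 90.5]
orientation: [-1.572, 0.006, -0.003]
ft_force: [-0.4, -8.1, 1.6]
width: 48.4
```

Request:
jog_arm --steps '[{"dp":[0,0.006,0],"turn":[0,0,0],"claw":0.55},{"dp":[0,0.012,0],"turn":[0,0,0],"claw":0.55},{"dp":[0,0.018,0],"turn":[0,0,0],"claw":0.55},{"dp":[0,0.018,0],"turn":[0,0,0],"claw":0.55}]'

```text
t: 10.3
ee_pos: [535.3, 107.5, 90.5]
orientation: [-1.574, 0.006, -0.003]
ft_force: [1.3, -12.1, 1.3]
width: 48.6
```

The TCP has stopped advancing (107.5) while the force rises to 12 N, so the mould is seated. I'll back straight off, then lift out.

Request:
jog_arm --steps '[{"dp":[0,-0.01,0],"turn":[0,0,0],"claw":0.55},{"dp":[0,-0.05,0],"turn":[0,0,0],"claw":0.55},{"dp":[0,-0.12,0],"turn":[0,0,0],"claw":0.55},{"dp":[0,-0.22,0],"turn":[0,0,0],"claw":0.55},{"dp":[0,-0.32,0],"turn":[0,0,0],"claw":0.55},{"dp":[0,-0.4,0],"turn":[0,0,0],"claw":0.55},{"dp":[0,-0.4,0],"turn":[0,0,0],"claw":0.55}]'

```text
t: 10.88
ee_pos: [535.3, 74.2, 90.5]
orientation: [-1.574, 0.007, -0.004]
ft_force: [0.1, -0.1, -0.2]
width: 48.2
```

Request:
jog_arm --steps '[{"dp":[0,0,0.15],"turn":[0,0,0],"claw":0.55},{"dp":[0,0,0.35],"turn":[0,0,0],"claw":0.55},{"dp":[0,0,0.6],"turn":[0,0,0],"claw":0.55},{"dp":[0,0,0.85],"turn":[0,0,0],"claw":0.55},{"dp":[0,0,1.0],"turn":[0,0,0],"claw":0.55},{"dp":[0,0,1.0],"turn":[0,0,0],"claw":0.55}]'

```text
t: 11.38
ee_pos: [537.2, 74.6, 174.0]
orientation: [-1.573, 0.002, -0.008]
ft_force: [0.0, 0.8, -0.3]
width: 48.1
```

Request:
jog_arm --steps '[{"dp":[0,0,0.3],"turn":[0,0,0],"claw":0.55},{"dp":[0,0,0.6],"turn":[0,0,0],"claw":0.55},{"dp":[0,0,1.0],"turn":[0,0,0],"claw":0.55},{"dp":[0,0,1.0],"turn":[0,0,0],"claw":0.55}]'

```text
t: 11.72
ee_pos: [540.0, 75.0, 259.3]
orientation: [-1.572, -0.004, -0.015]
ft_force: [1.6, 0.6, 0.9]
width: 48.2
```

Request:
jog_arm --steps '[{"dp":[0,-0.4,0],"turn":[0,0,0],"claw":0.55},{"dp":[0,-0.8,0],"turn":[0,0,0],"claw":0.55},{"dp":[0,-0.8,0],"turn":[0,0,0],"claw":0.55}]'

```text
t: 11.97
ee_pos: [539.7, 7.7, 259.0]
orientation: [-1.573, -0.003, -0.016]
ft_force: [-0.4, -0.8, -0.8]
width: 48.1
```

Run:
```python
from look import *
o=look("10")
d=ctrl.get_image("wrist"); W,P=wcloud(d,o); z=W[...,2]; hsv=cv2.cvtColor(d["img"],cv2.COLOR_RGB2HSV)
a=d["img"]; b=dict(np.load("scene10.npz"))["img"][190:390,190:470]
cv2.imwrite("pics/m10.png",np.hstack([cv2.resize(a,(400,300)),cv2.resize(b,(400,300))])[:,:,::-1])
m=(z>130)&(z<141)&(hsv[...,1]<60)&(abs(P[...,0])<70)&(P[...,2]>20); m=cv2.morphologyEx(m.astype(np.uint8),cv2.MORPH_OPEN,np.ones((3,3)))
cn=cv2.connectedComponentsWithStats(m); i=1+np.argmax(cn[2][1:,4]); q=W[cn[1]==i]; c,s,an=cv2.minAreaRect(q[:,:2].astype(np.float32)); print("wrist",c,s,an,w2h(c))
W=cloud(dict(np.load("scene10.npz"))); d0=dict(np.load("scene0.npz"))
```

```text
t 11.9667 ee [539.7   7.7 259. ] F [-0.4 -0.8 -0.8] hearth tcp [-31.8  -4.8]
tool th 359.815513338774
top 512 [455.8 149.2] [279.4  89.5] th 38.96 hearth [109.   79.2]
scene 1339 [539.4 174.7] [103.6 109.9] th -0.36 hearth [135.8  -1. ]
wrist (536.07080078125, 132.29615783691406) (35.092655181884766, 100.23606872558594) 89.68226623535156 [92.79996889 -0.48491015]
```

View pics/m10.png

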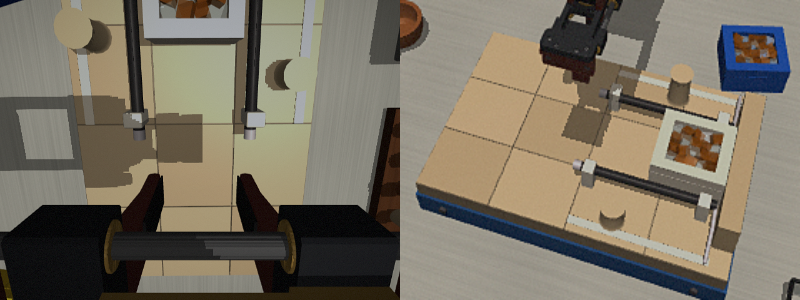

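View pics/scene10.png

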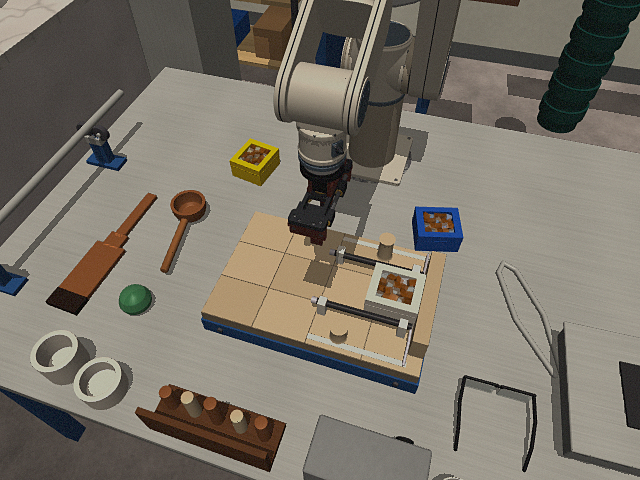

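Run:
```python
from look import *
o=ctrl.get_obs(); d=ctrl.get_image("wrist"); W,P=wcloud(d,o); z=W[...,2]; print(o["ee_pos"],abs(o["qvel"]).max())
c,s=np.cos(A),np.sin(A); Q=W[...,:2]-O; H=np.stack([c*Q[...,0]+s*Q[...,1],-s*Q[...,0]+c*Q[...,1]],-1)
# rear edge line of the mould
pts=[]
for u in range(640):
    w=np.where((z[:,u]>131)&(z[:,u]<142)&(abs(H[:,u,1])<47)&(H[:,u,0]>40))[0]
    if len(w): pts.append(H[w[-1],u])
pts=np.array(pts); f=cv2.fitLine(pts.astype(np.float32),cv2.DIST_HUBER,0,.01,.01).ravel(); print("rear edge x",np.median(pts[:,0]),"angle",np.degrees(np.arctan2(f[0],f[1])))
m=(z>112)&(z<123)&(abs(H[...,1])>58)&(abs(H[...,1])<85)&(H[...,0]<30)&(H[...,0]>-40)
print("holder x",np.percentile(H[m][:,0],[1,99]))
d=ctrl.get_image("scene"); W=cloud(d); z=W[...,2]; Q=W[...,:2]-O; H=np.stack([c*Q[...,0]+s*Q[...,1],-s*Q[...,0]+c*Q[...,1]],-1)
for y0 in (-45,-30,-15,0,15,30,45):
    k=(abs(H[...,1]+2.6-y0)<4)&(H[...,0]>170)&(H[...,0]<215)
    print(y0,"min z between mould and brick",[(int(a),round(float(np.nanmedian(z[k&(abs(H[...,0]-a)<1.2)])),0)) for a in range(182,198,2)])
cc=d["img"][250:345,350:450]; cv2.imwrite("pics/s11.png",cv2.resize(cc,None,fx=6,fy=6,interpolation=2)[:,:,::-1])
d0=dict(np.load("scene0.npz"))["img"].astype(int); df=np.abs(d0-d["img"]).max(2)>40; v,u=np.where(cv2.morphologyEx(df.astype(np.uint8),cv2.MORPH_OPEN,np.ones((3,3)))); cv2.imwrite("pics/diff.png",(df*255).astype(np.uint8))
```

```text
[539.59840116  11.06708713 258.58192906] 0.02141334546223175
rear edge x 78.42350147369513 angle 179.97218
holder x [-30.38082844  27.81105606]
-45 min z between mould and brick [(182, 125.0), (184, 123.0), (186, 133.0), (188, 135.0), (190, 139.0), (192, 138.0), (194, 138.0), (196, 140.0)]
-30 min z between mould and brick [(182, 135.0), (184, 134.0), (186, 134.0), (188, 137.0), (190, 138.0), (192, 138.0), (194, 139.0), (196, 139.0)]
-15 min z between mould and brick [(182, 134.0), (184, 135.0), (186, 134.0), (188, 137.0), (190, 138.0), (192, 140.0), (194, 138.0), (196, 139.0)]
0 min z between mould and brick [(182, 134.0), (184, 134.0), (186, 133.0), (188, 134.0), (190, 138.0), (192, 140.0), (194, 139.0), (196, 138.0)]
15 min z between mould and brick [(182, 136.0), (184, 134.0), (186, 134.0), (188, 136.0), (190, 139.0), (192, 138.0), (194, 138.0), (196, 139.0)]
30 min z between mould and brick [(182, 133.0), (184, 133.0), (186, 134.0), (188, 137.0), (190, 139.0), (192, 139.0), (194, 139.0), (196, 136.0)]
45 min z between mould and brick [(182, 134.0), (184, 137.0), (186, 133.0), (188, 135.0), (190, 137.0), (192, 138.0), (194, 138.0), (196, 137.0)]
```

View pics/s11.png

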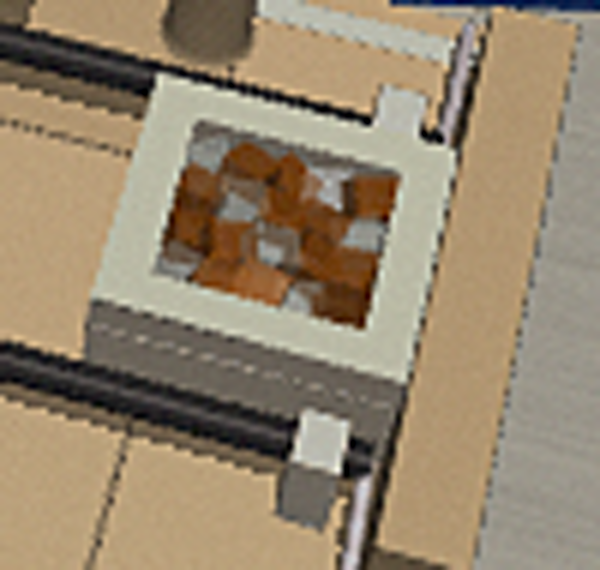

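View pics/diff.png

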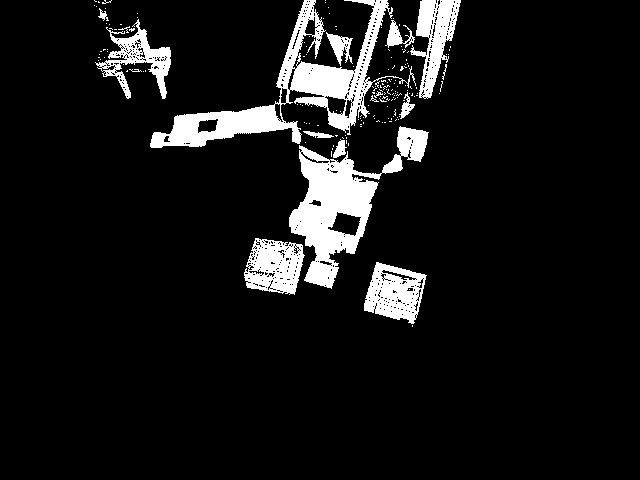

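The crop shows the front edge of the mould flush along the brick, with no gap all the way across. Its rear edge is at hearth x = 78.4 (nominal 78) and angle 0.03°. The difference image shows that only the arm, shadows and mould have moved. I'm handing the job in.

```bash
python3 -c "
from workcell import ctrl
print(ctrl.close_job())"
```

```text
the job is handed in; nothing more can be done
None
```

The mould is in the kiln, square against the upright brick and centred between the rods, and the job is handed in at about 12 s of the 70 s limit.

I pushed it with the half-closed fingers along a shallow curve that took out its 8° turn and 10 mm offset before it was fully in the lane. I then crept it onto the brick until the finger stopped moving and the wrist force rose to about 12 N. After that I backed straight off and lifted the arm clear.

- **Seating:** the last wrist reading puts the rear edge at hearth x = 78.4 (nominal 78), turned 0.03°. No gap to the brick shows in the scene camera's picture or depth.
- **Clearance:** there was about 10 mm to the rods and holders on each side at the last wrist check before backing off.
- **Bystanders:** comparing the scene picture before and after, only the mould, the arm and shadows have changed. The rods and posts look untouched.
- **Checks that disagreed:**
  - The scene camera reads positions about 3 mm off the other two. It put the mould 2.8 mm further in (x = 135.8) and turned −0.36°.
  - The arm was still settling when I took the first wrist reading after retreating, so it read about 3 mm short. The settled one agreed.
  - The top camera's final mould fit was unusable because the arm blocked its view.

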